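# Try the wide foot pedal on the bench

### The arm

A 6-joint arm with a two-finger parallel gripper is mounted at the origin on a cart in front of the work surface, level with it; the furniture and walls round the work are solid. World frame = base frame: x ahead of the robot, y to its left, z up, the work surface at z = 0. Lengths are in m, angles in rad, forces in N, time in s.
With the tool pointing down it reaches from about 0.35 to 0.875 m from the base axis. Payload 4.2 kg.
Tool frame: the origin (TCP) lies on the centre line of the jaws, within the pads' length; the fingertips stand 25 mm ahead of it and the grasp point (between the pads) lies 6 mm ahead of it; z points along the fingers, y is the line along which they close (so a half turn about z gives the same grasp; the last joint's range is limited). The gripper opens to 85 mm and grips with 20 to 120 N. Pads are 22 mm wide; open, the fingers measure 114 mm over their backs; the gripper's body (76 mm by 85 mm) begins 54 mm behind the grasp point. The pads swing forward as they close: fully open they stand 13 mm farther back than shut.
Start: joints at [-0.999, 0.385, 0.008, 0, -1.194, -0.259], TCP at [0.192, -0.595, 0.256] pointing down, gripper open.
Joint ranges: [-3.14, 3.14], [-1.21, 2.06], [-1.07, 1.41], [-3.16, 2.05], [-2.99, -0.16], [-3.1, 3.1]. Speed limits (rad/s): [2.79, 2.79, 3.14, 3.14, 3.14, 3.14].

### API

Orientations are given as [roll, pitch, yaw] about the fixed x, y, z axes, in that order (R = Rz(yaw) Ry(pitch) Rx(roll)).
In Python, from cell import telemetry, cams, r gives the robot as it stands.
- The arm moves only by the shell command python3 -m handwheel 'ROWS' [FORCE]. ROWS is JSON, a list that holds one entry, the list of rows, each a list of 5 numbers: the finger opening in cm, from 0 to 8.54, then the shift along the tool's x, y, z in cm, then the turn about the tool's z in rad. In form: [[[gripper, dx, dy, dz, spin], ...]]. A call has 1 to 8 rows; each row shifts and turns the commanded pose from where the row before left it, along the tool's axes as they then stand; what a row does not reach is not made up. A row lasts 1/10 s, in which the tool goes at most 50 mm and 8.59 degrees, less where a joint would pass 70% of its speed; a pose out of reach is approached as far as the arm can. A call is refused whole if a number of a shift passes 5 or a number of a turn 0.15, either way. A call with a gripper value outside its range is refused whole. The fingers move at their own pace and stop on an object; FORCE is the grip in N (left out, the last holds). Time passes only in rows, so rows that do not move let the fingers close. It gives the time, the measured TCP pose, the force, the opening and the grip force at its end, in the units of the state.
- telemetry.get_obs(): the state, without advancing time (a new reading comes with each control period).
- cams.grab_frame(name): name is "side" or "top" or "wrist"; returns a dict with "img" (384x512x3 uint8, blue, green, red), "K" (3x3 intrinsics, pixels), "eye" and "rotation" of the camera in the world. Camera axes: x right, y down, z forward; pixel columns grow to the right and rows downward; lengths in m; the calibration is good to about 2 mm. A picture is of the moment at which its call begins. There is no depth.
- r.close_job(): hands the job in; it is judged then, once.
The state is a dict: "t": time; "joints": joint angles; "dq": joint speeds; "tau": joint torques, N m; "tool_pos": TCP position; "orientation": TCP orientation; "contact_force": force on the tool from outside, world axes, zero at the start; "ft_torque": the same for the moment, N m; "opening": finger opening in m; "gripper_force": force on a finger pad.
Only numpy, scipy, OpenCV 4.12 (cv2) and the standard library are available. Lean on these libraries where they do the work, as an engineer would, in place of code of your own. Each camera call takes 0.05 s, during which the arm holds its last target. There are 200 camera calls.

### The job

Two foot pedals are up on the bench to be checked before they go back under it. Press the wide pedal right down to its stop, keep it there for about a second, then let it spring all the way back up; leave the narrow pedal unpressed.

Things in the scene. Friction and masses are not known exactly. Their poses are not given: they have to be found in the camera images.
- wide_tread (a point): Press point on the WIDE pedal: on top of its black ribbed tread (140 mm long, 100 mm wide), on the centre line, 100 mm from the heel hinge, 26 mm short of the free toe end, about 73 mm above the bench when up. Grey base plate 165 x 124 mm, fixed on the bench. Site x axis points level from heel to toe, y across the tread, when up.
- wide_pedal (a joint): Hinge of the wide pedal, rad: 0 = up (spring returns it; tread slopes up to the toe at 20 degrees), 0.35 = down on its stop (tread level; the press point is then 34 mm lower and 9 mm farther to the toe side). At that point about 5 N starts it moving and 13 N holds it at the stop.
- narrow_tread (a point): The same point on the NARROW pedal: same build and length, but its tread is only 45 mm wide (base 165 x 69 mm). Not to be pressed.
- narrow_pedal (a joint): Hinge of the narrow pedal, rad: 0 = up, 0.35 = down on its stop.
Things that resemble listed ones, but are neither listed nor needed, are in the scene too. Leave any green look-alike of the part that bears wide_tread alone.

How it is judged:
By the outcome, as a careful person would: the job done as asked, in the order asked, and still so for the second after the job is handed in, with the robot touching nothing.
It also fails if it takes over 29 s, if anything falls off the work surface, if the arm or the gripper's body presses on something with over 40 N, if the wrist force passes 120 N, or if a joint passes its speed limit or range.

## Working session

There is one attempt and no reset: what is moved stays moved. The work goes in short steps, Python scripts to look and compute and a shell command to move; the robot and the scene stay as the last step left them, time stands still between calls to the robot, and variables do not carry over. Pictures are saved under pics/ and viewed, at most 10 in all, crops included, and the job is handed in when it is done.

```bash
mkdir -p pics; python3 - <<'E'
from cell import telemetry,cams,r
import cv2,numpy as np
for n in("top","side"):
    f=cams.grab_frame(n);cv2.imwrite(f"pics/{n}0.png",f["img"]);np.savez(f"{n}0.npz",**f)
    print(n,f["K"].tolist(),np.round(f["eye"],3),np.round(f["rotation"],3).tolist())
o=telemetry.get_obs();print(o["t"],o["tool_pos"],o["orientation"],o["contact_force"],o["opening"])
E
```

```text
top [[443.0113922583541, 0.0, 256.8538646862], [0.0, 443.0113922583541, 185.61095878961416], [0.0, 0.0, 1.0]] [ 0.357 -0.18   1.615] [-3.068, 0.001, -1.576]
side [[377.21751509199714, 0.0, 246.02358197175386], [0.0, 377.21751509199714, 191.9594445810916], [0.0, 0.0, 1.0]] [-0.145  0.857  0.811] [-2.127, -0.013, -2.572]
0.1 [ 0.1921897  -0.59420615  0.25530922] [ 3.13955146e+00 -1.42673514e-04 -2.82896698e+00] [-1.65463671 -0.37377849 -0.79082834] 0.0856291072251012
```

View pics/top0.png

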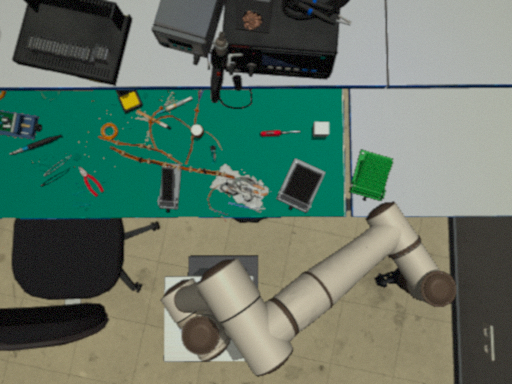

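View pics/side0.png

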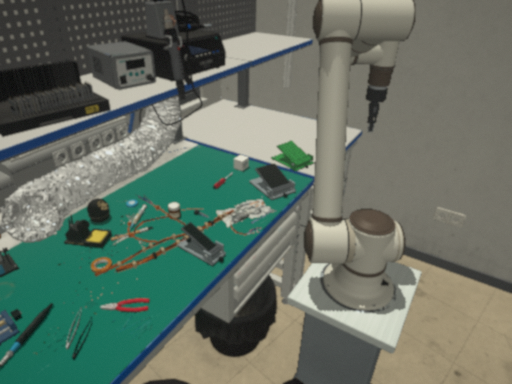

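Top view candidates: the wide grey/black pedal at (301,185), the narrow one at (170,187) and the green look-alike at (372,174). In the side view these are at (273,181), (203,243) and (293,154). I choose the wide black one and check it in a close crop.

```bash
cat > h.py <<'E'
import numpy as np,cv2
from scipy.spatial.transform import Rotation as Ro
def ray(f,u,v):
    d=np.linalg.inv(f["K"])@[u,v,1.];return np.array(f["eye"]),Ro.from_euler("xyz",f["rotation"]).as_matrix()@d
def onz(f,u,v,z):
    e,d=ray(f,u,v);return e+d*(z-e[2])/d[2]
def proj(f,p):
    c=Ro.from_euler("xyz",f["rotation"]).as_matrix().T@(np.array(p)-f["eye"]);q=f["K"]@c;return q[:2]/q[2]
E
python3 - <<'E'
from h import *
t=np.load("top0.npz");s=np.load("side0.npz")
print(onz(t,301,185,.05),onz(s,273,181,.05))
a=cv2.resize(t["img"][145:225,265:345],(400,400),interpolation=cv2.INTER_CUBIC)
b=cv2.resize(s["img"][150:210,240:300],(400,400),interpolation=cv2.INTER_CUBIC)
cv2.imwrite("pics/c1.png",np.hstack([a,b]))
for n,f,(x0,x1,y0,y1) in(("top",t,(270,340,150,214)),("side",s,(245,300,155,205))):
    im=f["img"][y0:y1,x0:x1].astype(int);m=(im.max(2)<60).astype(np.uint8)
    for c in cv2.findContours(m,0,2)[0]:
        if cv2.contourArea(c)>60: print(n,cv2.contourArea(c),(cv2.boxPoints(cv2.minAreaRect(c))+[x0,y0]).round(1).tolist())
E
```

```text
[ 0.47414717 -0.33646328  0.05      ] [ 0.46077401 -0.30926816  0.05      ]
top 784.0 [[283.2, 192.7], [296.7, 163.6], [320.6, 174.7], [307.0, 203.8]]
side 363.5 [[257.2, 169.3], [270.7, 159.2], [287.6, 181.8], [274.2, 191.9]]
```

View pics/c1.png

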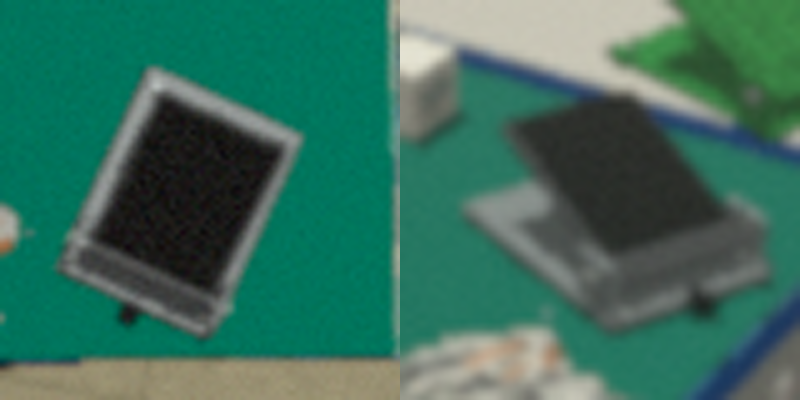

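The crop shows the wide black ribbed tread on its grey base. The heel and cable are at the near end, about (297,199) in the top view. The toe edge midpoint is about (309,169), raised in the side view (toe corners near (257,169) and (274,164)). The green one is a separate look-alike.

```bash
python3 - <<'E'
from h import *
from cell import telemetry
t=np.load("top0.npz");s=np.load("side0.npz")
toe=onz(t,309.3,169,.082);heel=onz(t,296.8,198.5,.04)
d=toe-heel;print("len",np.linalg.norm(d));d[2]=0;d/=np.linalg.norm(d)
p=toe-.0244*d;p[2]=.073
print("press",p,"dir",d,np.arctan2(d[1],d[0]),"side px",proj(s,p),((np.array(proj(s,p))-[240,150])*6.67)+[400,0])
print("radius",np.linalg.norm(p[:2]))
o=telemetry.get_obs();R=Ro.from_euler("xyz",o["orientation"]).as_matrix()
print(R.round(3)); tgt=p+[0,0,.12];print("tool delta cm",R.T@(tgt-o["tool_pos"])*100)
E
```

```text
len 0.11647119083042165
press [ 0.50482544 -0.35367481  0.073     ] dir [ 0.92609336 -0.37729442  0.        ] -0.38687305420721274 side px [269.18302567 168.66567055] [594.65078125 124.5000226 ]
radius 0.616388348000663
[[-0.952 -0.308 -0.001]
 [-0.308  0.952  0.002]
 [ 0.     0.002 -1.   ]]
tool delta cm [-37.14683197  13.25916099   6.25269926]
```

```bash
python3 -m handwheel '[[[0,-2,0.7,0,0],[0,-4,1.4,0.3,0],[0,-4.5,1.6,0.6,0],[0,-4.5,1.6,0.6,0],[0,-4.5,1.6,0.6,0],[0,-4.5,1.6,0.6,0],[0,-4.5,1.6,0.6,0],[0,-4,1.5,0.6,0]]]'
cat > look.py <<'E'
import sys
from h import *
from cell import telemetry,cams
o=telemetry.get_obs();R=Ro.from_euler("xyz",o["orientation"]).as_matrix()
p=np.array([float(a) for a in sys.argv[1:4]])
print(o["t"],"tcp",np.round(o["tool_pos"],4),"F",np.round(o["contact_force"],1),"open",o["opening"],"delta cm",(R.T@(p-o["tool_pos"])*100).round(2))
if len(sys.argv)>4:
    ims=[]
    for n,k in(("wrist",1),("side",0)):
        f=cams.grab_frame(n);np.savez(f"{sys.argv[4]}_{n}.npz",**f)
        im=f["img"] if k else cv2.resize(f["img"][120:220,220:320],(384,384),interpolation=cv2.INTER_CUBIC)
        ims.append(cv2.resize(im,(400,400*im.shape[0]//im.shape[1])) if k else cv2.resize(im,(300,300)))
    cv2.imwrite(f"pics/{sys.argv[4]}.png",np.hstack(ims))
E
python3 look.py .505 -.354 .193 a1
```

```text
t: 0.9
tool_pos: [0.4673, -0.3825, 0.2167]
orientation: [3.141, -0.0, -2.828]
contact_force: [0.2, -0.2, 0.2]
opening: -0.0001
gripper_force: 0.0
0.9 tcp [ 0.4673 -0.3825  0.2167] F [ 0.2 -0.2  0.2] open -0.0001229114565492309 delta cm [-4.47  1.55  2.37]
```

View pics/a1.png

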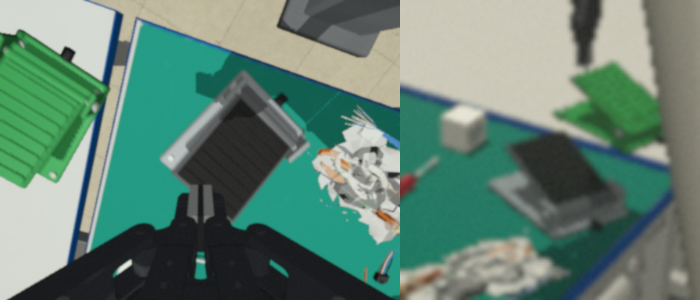

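The wrist view shows the wide tread under the tool, with its heel and cable at the upper right and its toe edge running from (173,160) to (230,215) in the picture. The green look-alike is at the left. I'll project my estimated tread into this view as a check.

```bash
python3 - <<'E'
from h import *
f=np.load("a1_wrist.npz");k=400/512
p=np.array([.505,-.354,.073]);d=np.array([.926,-.377,0]);n=np.array([.377,.926,0]);c,s=np.cos(.349),np.sin(.349)
u=d*c+np.array([0,0,s])
for nm,a in(("toe",.026),("press",0),("mid",-.05),("heel",-.09)):
    print(nm,[ (proj(f,p+a*u+b*n)*k).round(0).tolist() for b in(.05,0,-.05)])
E
```

```text
toe [[232.0, 222.0], [200.0, 198.0], [165.0, 172.0]]
press [[245.0, 204.0], [213.0, 180.0], [180.0, 154.0]]
mid [[269.0, 171.0], [239.0, 146.0], [207.0, 119.0]]
heel [[287.0, 145.0], [258.0, 120.0], [227.0, 92.0]]
```

```bash
python3 -m handwheel '[[[0,-2.2,0.8,1,0],[0,-2.2,0.8,1,0],[0,0,0,0,0],[0,0,0,0,0]]]'; python3 look.py .505 -.354 .103 a2
```

```text
t: 1.4
tool_pos: [0.5024, -0.3555, 0.1968]
orientation: [3.141, -0.001, -2.828]
contact_force: [-0.5, -1.0, 0.5]
opening: -0.0001
gripper_force: 0.0
1.4 tcp [ 0.5024 -0.3555  0.1968] F [-0.5 -1.   0.5] open -6.746553192752794e-05 delta cm [-0.3   0.06  9.38]
```

View pics/a2.png

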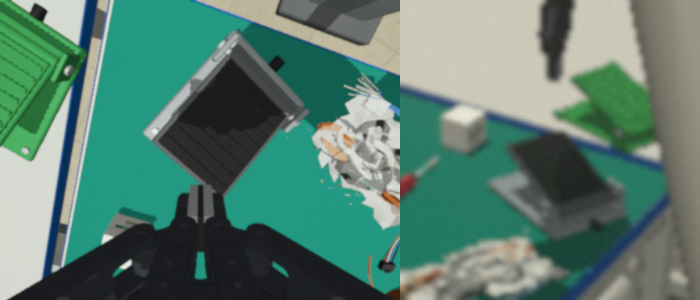

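The tread's toe edge now runs from about (153,141) to (215,193), with heel corners near (236,52) and (292,115). I'll compare that with the prediction and cast rays onto the plane.

```bash
python3 - <<'E'
from h import *
f=np.load("a2_wrist.npz");k=400/512
p=np.array([.505,-.354,.073]);d=np.array([.926,-.377,0]);n=np.array([.377,.926,0]);c,s=np.cos(.349),np.sin(.349)
u=d*c+np.array([0,0,s])
for nm,a in(("toe",.026),("press",0),("heel",-.09)):
    print(nm,[ (proj(f,p+a*u+b*n)*k).round(0).tolist() for b in(.05,0,-.05)])
A=onz(f,153/k,141/k,.082);B=onz(f,215/k,193/k,.082);print("toe corners",A,B,np.linalg.norm(A-B))
print("heel corners z.04",onz(f,236/k,52/k,.041),onz(f,292/k,115/k,.041))
m=cv2.inRange(f["img"],(0,0,0),(62,62,62));cv2.imwrite("pics/a2c.png",cv2.resize(f["img"][40:270,170:400],(690,600),interpolation=cv2.INTER_CUBIC))
E
```

```text
toe [[222.0, 200.0], [185.0, 172.0], [146.0, 142.0]]
press [[236.0, 180.0], [200.0, 152.0], [162.0, 121.0]]
heel [[284.0, 115.0], [251.0, 85.0], [216.0, 53.0]]
toe corners [ 0.50593731 -0.40278111  0.082     ] [ 0.54117174 -0.32614481  0.082     ] 0.08434800569313679
heel corners z.04 [ 0.40037623 -0.34932388  0.041     ] [ 0.44266612 -0.26669072  0.041     ]
```

View pics/a2c.png

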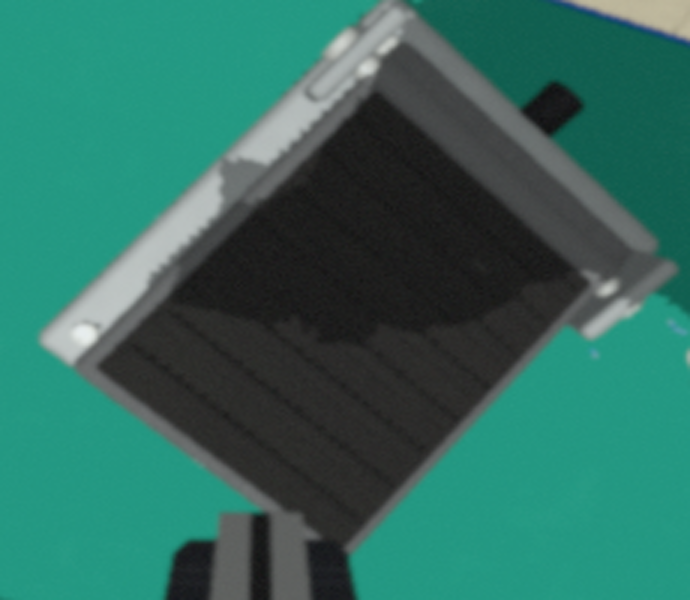

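```bash
python3 - <<'E'
from h import *
f=np.load("a2_wrist.npz")
for z in(.082,.078):
    A=onz(f,198.3,181,z);B=onz(f,286.7,252,z);print(A,B,np.linalg.norm(A-B))
H=(onz(f,296,75.3,.045)+onz(f,366,148.5,.045))/2
A=onz(f,198.3,181,.082);B=onz(f,286.7,252,.082)
d=(A+B)/2-H;print("len",np.linalg.norm(d));d[2]=0;d/=np.linalg.norm(d);p=(A+B)/2-.0244*d;print("press",p,d)
E
```

```text
[ 0.50575729 -0.40087817  0.082     ] [ 0.54257497 -0.31558141  0.082     ] 0.09290359330742308
[ 0.50712718 -0.40123503  0.078     ] [ 0.54457471 -0.31447907  0.078     ] 0.09449293357935416
len 0.11335308510345034
press [ 0.50202894 -0.34796797  0.082     ] [ 0.90726173 -0.42056647  0.        ]
```

```bash
python3 -m handwheel '[[[0,-0.2,0.3,3,0],[0,0,0,3,0],[0,0,0,2,0],[0,0,0,0.7,0],[0,0,0,0,0],[0,0,0,0,0]]]'; python3 look.py .503 -.352 .066 a3
```

```text
t: 2.1
tool_pos: [0.5043, -0.3528, 0.1117]
orientation: [-3.14, 0.002, -2.829]
contact_force: [0.5, 0.1, 0.0]
opening: 0.0002
gripper_force: 0.0
2.1 tcp [ 0.5043 -0.3528  0.1117] F [0.5 0.1 0. ] open 0.00015449528525060503 delta cm [0.11 0.13 4.57]
```

View pics/a3.png

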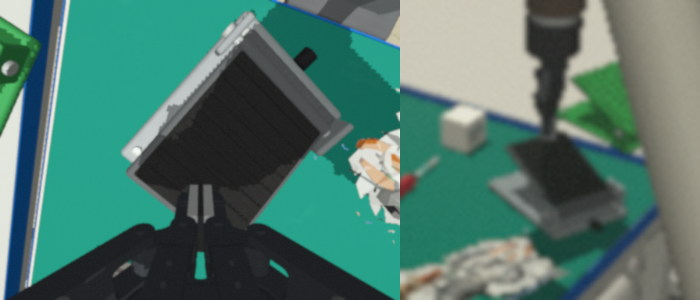

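The fingertips are centred over the toe part of the tread, about 1 cm above it. Now I press.

```bash
python3 -m handwheel '[[[0,0,0,0.5,0],[0,0,0,0.7,0],[0,0,0,0.7,0],[0,-0.1,-0.1,0.7,0],[0,-0.1,-0.1,0.7,0],[0,-0.1,-0.1,0.7,0],[0,0,0,0.4,0],[0,0,0,0,0]]]'
```

```text
t: 3.0
tool_pos: [0.5115, -0.3557, 0.069]
orientation: [-3.134, 0.007, -2.826]
contact_force: [2.6, -0.4, 11.3]
opening: -0.0
gripper_force: 5.3
```

```bash
python3 -m handwheel '[[[0,0,0,0.3,0],[0,0,0,0.3,0],[0,0,0,0.2,0],[0,0,0,0,0]]]'
```

```text
t: 3.4
tool_pos: [0.512, -0.3559, 0.063]
orientation: [-3.133, 0.008, -2.826]
contact_force: [1.8, 0.4, 15.5]
opening: -0.0001
gripper_force: 8.1
```

```bash
python3 -m handwheel '[[[0,0,0,0.2,0],[0,0,0,0,0]]]'; python3 -m handwheel '[[[0,0,0,0.2,0],[0,0,0,0,0]]]'
```

```text
t: 3.6
tool_pos: [0.5121, -0.356, 0.0627]
orientation: [-3.132, 0.008, -2.825]
contact_force: [-1.3, 2.6, 23.5]
opening: -0.0
gripper_force: 12.2
t: 3.8
tool_pos: [0.5121, -0.356, 0.0625]
orientation: [-3.132, 0.007, -2.824]
contact_force: [-3.6, 4.4, 32.7]
opening: 0.0
gripper_force: 16.4
```

TCP has stopped while the force climbs, so the pedal is on its stop (from about t=3.4). I'll hold to about 4.5, check with a picture during the hold, then release.

```bash
python3 -m handwheel '[[[0,0,0,-0.1,0],[0,0,0,0,0],[0,0,0,0,0],[0,0,0,0,0],[0,0,0,0,0],[0,0,0,0,0]]]'; python3 look.py .51 -.356 .063 a4
```

```text
t: 4.4
tool_pos: [0.5121, -0.356, 0.0626]
orientation: [-3.132, 0.008, -2.825]
contact_force: [-2.3, 3.8, 28.1]
opening: 0.0001
gripper_force: 14.2
4.4 tcp [ 0.5121 -0.356   0.0626] F [-2.3  3.8 28.1] open 0.00013586604141734693 delta cm [ 0.2   0.06 -0.05]
```

```bash
python3 -m handwheel '[[[0,0,0,-1,0],[0,0,0,-1.5,0],[0,0,0,-1.5,0],[0,0,0,-1.5,0],[0,0,0,-2,0],[0,0,0,-3,0],[0,0,0,-3,0],[0,0,0,-2,0]]]';python3 -m handwheel '[[[0,2,-0.7,-1,0],[0,4,-1.4,0,0],[0,4,-1.4,0,0],[0,4,-1.4,0,0],[0,0,0,0,0],[0,0,0,0,0],[0,0,0,0,0]]]'; python3 look.py .51 -.356 .063 a5
python3 - <<'E'
import cv2,numpy as np
c=lambda f:cv2.resize(f["img"][150:210,240:300],(400,400),interpolation=cv2.INTER_CUBIC)
cv2.imwrite("pics/fin.png",np.hstack([c(np.load("a4_side.npz")),c(np.load("a5_side.npz"))]))
E
```

```text
t: 5.3
tool_pos: [0.5079, -0.3541, 0.2119]
orientation: [-3.14, 0.001, -2.829]
contact_force: [1.0, -0.8, -0.3]
opening: -0.0001
gripper_force: 0.0
t: 6.0
tool_pos: [0.3899, -0.4433, 0.2199]
orientation: [3.141, -0.0, -2.828]
contact_force: [0.3, 0.9, -0.7]
opening: 0.0001
gripper_force: 0.0
6.0 tcp [ 0.3899 -0.4433  0.2199] F [ 0.3  0.9 -0.7] open 0.00013516404382181592 delta cm [-14.12   4.59  15.69]
```

View pics/fin.png

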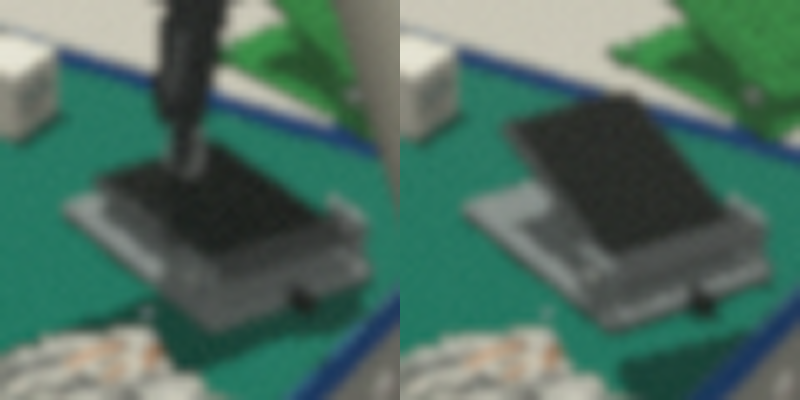

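In the left crop the tread is level on its stop with the tip on it at about (185,165). In the right crop it is back up as in the first picture, toe at about (570,110), and the robot is clear.

```bash
python3 -c "
from cell import r
print(r.close_job())"
```

```text
the job is handed in; nothing more can be done
None
```

I pressed the wide pedal to its stop, held it there about 1.1 s and let it spring fully back up; the narrow pedal was never touched, the arm is clear, and the job is handed in (no verdict shown).

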